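# Free the baked-in control vial

## Task

Two vials have baked fast into the lift-out aluminium block of the dry-block heater, and a straight pull would only lift the whole block. Free the purple-capped vial by twisting it back and forth while pulling up gently, so that the block stays down in the heater, then set the vial down gently, upright, on the middle of the chill plate and let go. Leave the white-capped vial in its well.

Things in the scene. Friction and masses are not known exactly. Their poses are not given: they have to be found in the camera images.
- purple_vial: Loose amber glass vial, 40 g, upright in one of two wells. Origin: centre of its underside. Glass 27 mm across; round ribbed purple cap 32 mm across, 58 to 78 mm above the origin: grip it there, any yaw. Its underside starts 32 mm below the block's top face. Crust grips only its lowest 20 mm: dry friction about 19 to 25 N (0.25 to 0.35 N m to turn). Risen 20 mm it is free, 35 mm clear of the well.
- white_vial: Same vial with a white cap, crusted just as fast in the other well, 84 mm from the purple one (centre to centre); which well holds which varies. To be left alone. Origin: centre of its underside.
- block (a joint): Lift of the aluminium block (106 x 186 x 42 mm, 0.8 kg) in m; 0 = fully down. It only slides up, held by its weight (8 N), and sinks back. Its top is 10 mm above the fixed white heater (200 x 260 mm, 75 mm high). Friction acts against the slip: a vial turning at 0.7 rad/s or more while rising up to 3 mm/s, say swings of 1.2 rad each gaining 4 mm, resists the pull with a fraction of it.
- chill_plate: Fixed square chill plate: black base 140 x 140 mm with a bare aluminium top 120 x 120 mm. Origin at the centre of its underside on the bench; the top face is 30 mm above the origin.
Not all that is in view belongs to the job. Of the things that look like the purple_vial, the largest one is meant.

How it is judged:
By the outcome, as a careful person would: the job done as asked, in the order asked, and still so for the second after the job is handed in, with the robot touching nothing.
It also fails if it takes over 64 s, if anything falls off the work surface, if the arm or the gripper's body presses on something with over 40 N, if the wrist force passes 120 N, or if a joint passes its speed limit or range.

## Robot

A 6-joint arm with a two-finger parallel gripper is mounted at the origin on the work surface. World frame = base frame: x ahead of the robot, y to its left, z up, the work surface at z = 0. Lengths are in m, angles in rad, forces in N, time in s.
With the tool pointing down it reaches from about 0.3 to 0.875 m from the base axis. Payload 6.4 kg.
Tool frame: the origin (TCP) lies at the very end of the fingers, on their centre line; the grasp point (between the pads) lies 19 mm behind it (ctrl.hold_point_z is the distance from the TCP to the grasp point, in m); y points along the fingers, x is the direction in which the jaws open and shut, and the axes are right-handed (so a half turn about y gives the same grasp; the last joint's range is limited). The gripper opens to 85 mm and grips with 20 to 120 N. Pads are 22 mm wide; open, the fingers measure 114 mm over their backs; the gripper's body (76 mm by 85 mm) begins 54 mm behind the grasp point. The pads swing forward as they close: fully open they stand 13 mm farther back than shut.
Start: joints at [-1.325, 0.181, 1.607, -0, 1.354, -0.206], TCP at [0.251, -0.517, 0.231] pointing down, gripper open.
Joint ranges: [-2.99, 2.99], [-0.89, 2.07], [0.3, 2.58], [-1.14, 4.28], [0, 2.63], [-3.12, 3.12]. Speed limits (rad/s): [2.57, 2.57, 3.01, 3.14, 3.14, 3.14].

## Interface

Orientations are given as a unit quaternion [w, x, y, z].
In Python, from bench import ctrl, imaging gives the robot as it stands.
- The arm moves only by the shell command python3 -m jog 'ROWS'. ROWS is JSON, a list of rows, each a list of 3 entries, a list of its own where there are three numbers: the shift along the tool's x, y, z in cm, then the turn, a rotation vector about the tool's x, y, z in rad, then the finger opening in cm, from 0 to 8.54. A call has 1 to 12 rows; each row shifts and turns the pose as measured when the row begins, along the tool's axes as they then stand; what a row does not reach is not made up. A row lasts 1/12 s, in which the tool goes at most 41.7 mm and 7.16 degrees, less where a joint would pass 70% of its speed; a pose out of reach is approached as far as the arm can. A call is refused whole if a number of a shift passes 4.17 or a number of a turn 0.125, either way. A call with a gripper value outside its range is refused whole. The fingers move at their own pace and stop on an object; the grip force is fixed at half the most. Time passes only in rows, so rows that do not move let the fingers close. It gives the time, the measured TCP pose, the force and the opening at its end, in the units of the state.
- ctrl.get_obs(): the state, without advancing time (a new reading comes with each control period).
- imaging.camera(name): name is "side" or "top"; returns a dict with "frame" (480x640x3 uint8, red, green, blue), "depth" (480x640 float32, m along the optical axis (not along the pixel's ray), 0 where there is no reading), "K" (3x3 intrinsics, pixels), "R" (3x3) and "t" (3): a world point X has camera coordinates R X + t. Camera axes: x right, y down, z forward; pixel columns grow to the right and rows downward; lengths in m; the calibration is good to about 2 mm. A picture is of the moment at which its call begins.
- ctrl.hand_in(): hands the job in, once; it reports no verdict.
The state is a dict: "time_s": time; "q": joint angles; "dq": joint speeds; "joint_efforts": joint torques, N m; "eef_pos": TCP position; "eef_rot": TCP orientation; "wrist_force": force on the tool from outside, world axes, zero at the start; "torque": the same for the moment, N m; "opening": opening from 0.0 (shut) to 1.0 (fully open).
Only numpy, scipy, OpenCV 4.12 (cv2) and the standard library are available. Lean on these libraries where they do the work, as an engineer would, in place of code of your own. Each camera call takes 0.05 s, during which the arm holds its last target. There are 200 camera calls.

## Working session

There is one attempt and no reset: what is moved stays moved. The work goes in short steps, Python scripts to look and compute and a shell command to move; the robot and the scene stay as the last step left them, time stands still between calls to the robot, and variables do not carry over. Pictures are saved under pics/ and viewed, about 8 in all and at most 12, crops included, and the job is handed in when it is done.

```bash
mkdir -p pics; ls
python3 - <<'E'
from bench import ctrl, imaging
import cv2,numpy as np
o=ctrl.get_obs();print({k:np.round(v,3) for k,v in o.items()},ctrl.hold_point_z)
for n in("top","side"):
    c=imaging.camera(n);cv2.imwrite(f"pics/{n}0.png",c["frame"][...,::-1]);np.savez(f"pics/{n}0.npz",**c)
    print(n,c["K"],c["R"].round(3),c["t"].round(3))
E
```

```text
pics
{'time_s': np.float64(0.0), 'q': array([-1.325,  0.182,  1.608, -0.   ,  1.354, -0.206]), 'dq': array([-0.001,  0.   ,  0.001, -0.001, -0.002, -0.   ]), 'joint_efforts': array([-0.0000e+00, -4.4488e+01, -3.5133e+01, -0.0000e+00,  9.0000e-03,
       -0.0000e+00]), 'eef_pos': array([ 0.251, -0.517,  0.23 ]), 'eef_rot': array([ 0.6  , -0.599,  0.376, -0.375]), 'wrist_force': array([ 0.411,  0.143, -0.92 ]), 'torque': array([ 0.016, -0.008, -0.011]), 'opening': np.float64(1.0)} 0.0187
top [[575.1656483    0.         315.16115814]
 [  0.         575.1656483  243.44053709]
 [  0.           0.           1.        ]] [[-0.017 -1.    -0.005]
 [-0.985  0.018 -0.172]
 [ 0.172  0.002 -0.985]] [-0.08   0.527  1.028]
side [[605.44678265   0.         314.56996488]
 [  0.         605.44678265 234.85696244]
 [  0.           0.           1.        ]] [[-0.743 -0.669  0.007]
 [-0.509  0.558 -0.655]
 [ 0.435 -0.49  -0.756]] [0.329 0.347 0.959]
```

View pics/top0.png

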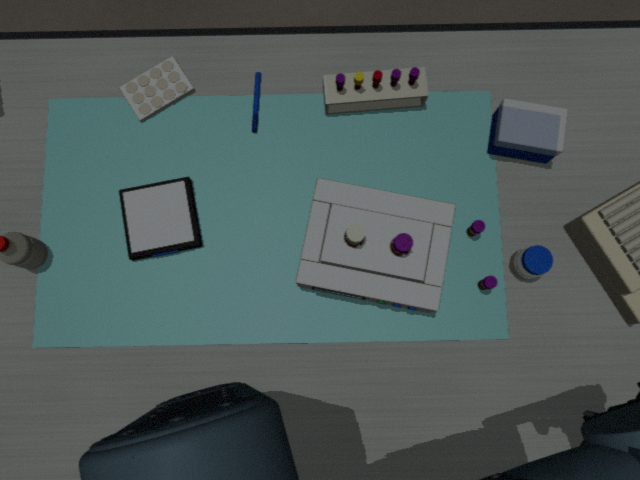

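View pics/side0.png

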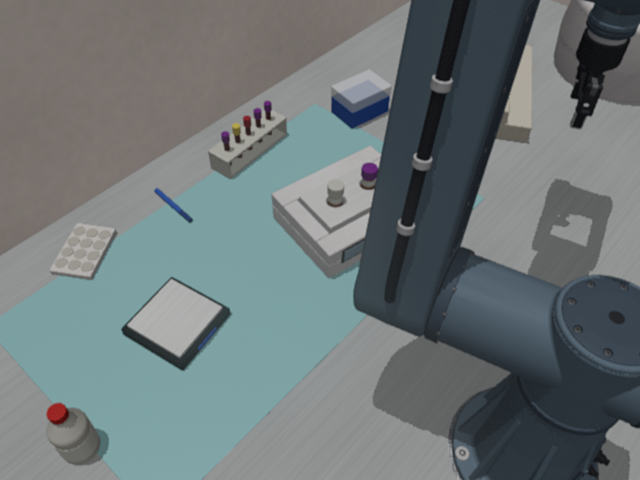

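Top view: purple candidates are at (402,243), in the block beside the white cap (355,235); small loose vials at (477,228) and (489,283); rack tubes at (340,79), (396,75) and (414,75). The large one in the block at (402,243) fits the description. The chill plate is at about (161,217). The side view agrees: purple at (370,175), white at (335,190), plate at (177,320).

```bash
cat > h.py <<'E'
import cv2,numpy as np
from bench import ctrl,imaging
def ray(c,u,v,z):
    d=c["R"].T@np.linalg.solve(c["K"],[u,v,1.]);o=-c["R"].T@c["t"]
    return o+d*(z-o[2])/d[2]
def blobs(c,kind,amin=40):
    h=cv2.cvtColor(c["frame"],cv2.COLOR_RGB2HSV)
    m={"purple":lambda:cv2.inRange(h,(135,90,30),(165,255,255))}[kind]()
    n,l,s,ce=cv2.connectedComponentsWithStats(m)
    return [(s[i,4],s[i,:4],ce[i]) for i in range(1,n) if s[i,4]>amin],m
E
python3 - <<'E'
from h import *
for n in("top","side"):
    c=dict(np.load(f"pics/{n}0.npz"))
    for a,b,ce in blobs(c,"purple")[0]: print(n,a,b,ce.round(1),ray(c,*ce,.126).round(4),"z:",c["depth"][int(ce[1]),int(ce[0])])
c=dict(np.load("pics/top0.npz"))
g=cv2.cvtColor(c["frame"],cv2.COLOR_RGB2GRAY);hs=cv2.cvtColor(c["frame"],cv2.COLOR_RGB2HSV)
m=cv2.inRange(hs,(0,0,110),(180,35,255))
for name,box,z in(("plate",(110,165,215,270),.03),("white",(340,218,372,252),.126),("heater",(290,170,465,320),.075)):
    x0,y0,x1,y1=box;mm=np.zeros_like(m);mm[y0:y1,x0:x1]=m[y0:y1,x0:x1]
    k=max(cv2.findContours(mm,0,2)[0],key=cv2.contourArea)
    r=cv2.minAreaRect(k);P=np.array([ray(c,*p,z)[:2] for p in cv2.boxPoints(r)])
    print(name,r,P.round(3).tolist(),P.mean(0).round(4))
a=cv2.resize(c["frame"][175:320,285:505],None,fx=3.5,fy=3.5,interpolation=2)
cv2.imwrite("pics/crop1.png",a[...,::-1])
E
```

```text
top 71 [410  67   9  11] [414.3  71.8] [ 0.8249 -0.2753  0.126 ] z: 1.0761269
top 73 [391  69  10  10] [395.7  73.5] [ 0.8223 -0.2414  0.126 ] z: 1.073012
top 74 [336  74   9  10] [340.   78.3] [ 0.815  -0.1401  0.126 ] z: 1.0729126
top 126 [471 220  14  13] [477.9 226. ] [ 0.5372 -0.3719  0.126 ] z: 1.066521
top 290 [393 233  20  20] [402.8 242.4] [ 0.5107 -0.2407  0.126 ] z: 0.9882465
top 140 [483 276  14  13] [489.7 281.9] [ 0.4398 -0.3855  0.126 ] z: 1.0480614
side 64 [264 101   7  12] [267.4 106.2] [ 0.8057 -0.2464  0.126 ] z: 1.3829453
side 60 [254 109   7  11] [257.2 113.5] [ 0.8037 -0.213   0.126 ] z: 1.3689712
side 65 [222 132   7  12] [225.1 136.8] [ 0.7974 -0.1132  0.126 ] z: 1.3095369
side 227 [362 163  16  17] [369.1 171.1] [ 0.5096 -0.2348  0.126 ] z: 1.1908689
plate ((157.4132080078125, 216.20379638671875), (60.139495849609375, 62.90381622314453), 79.3803482055664) [[0.635, 0.283], [0.656, 0.164], [0.539, 0.14], [0.519, 0.257]] [0.5873 0.2111]
white ((355.5, 234.5), (33.0, 31.0), 90.0) [[0.556, -0.134], [0.555, -0.187], [0.497, -0.185], [0.498, -0.132]] [ 0.5262 -0.1597]
heater ((378.8399963378906, 230.1199951171875), (141.19615173339844, 80.39469146728516), 11.142889976501465) [[0.498, -0.065], [0.645, -0.096], [0.589, -0.349], [0.444, -0.312]] [ 0.544  -0.2055]
```

View pics/crop1.png

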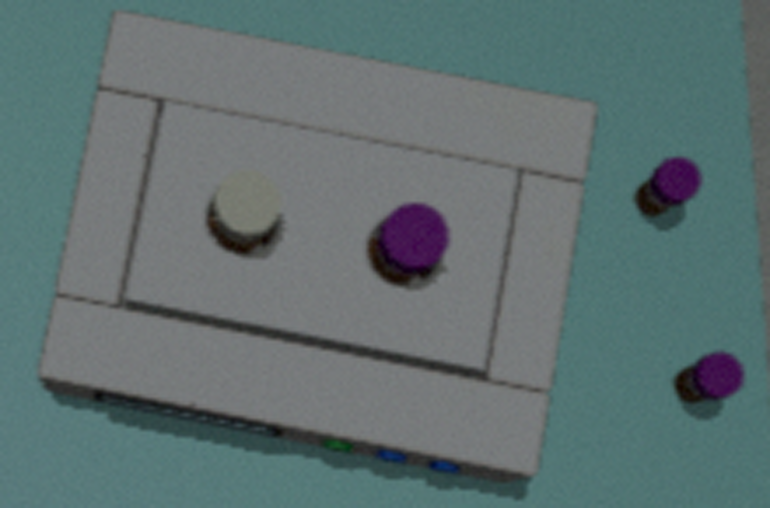

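The crop shows the block's purple cap (413,237) as the larger one, next to the white cap; the two small ones stand loose on the bench. Vial ≈ (0.510, -0.239). I'll move above it first.

```bash
cat >> h.py <<'E'
from scipy.spatial.transform import Rotation as Ro
def to(p):
    o=ctrl.get_obs();R=Ro.from_quat(np.roll(o["eef_rot"],-1)).as_matrix()
    print("t",o["time_s"],"tcp",np.round(o["eef_pos"],4),"F",np.round(o["wrist_force"],1),"T",np.round(o["torque"],2),"open",round(o["opening"],3),"q",np.round(o["q"],2))
    print("Rtool\n",R.round(3),"\nshift cm",(100*R.T@(np.array(p)-o["eef_pos"])).round(2))
E
python3 -c "
from h import *
to([.510,-.239,.2])"
python3 -m jog '[[[-1.13,0.2,2.94],[0,0,0],6],[[-1.13,0.2,2.94],[0,0,0],6],[[-1.13,0.2,2.94],[0,0,0],6],[[-1.13,0.2,2.94],[0,0,0],6],[[-1.13,0.2,2.94],[0,0,0],6],[[-1.13,0.2,2.94],[0,0,0],6],[[-1.13,0.2,2.94],[0,0,0],6],[[-1.13,0.2,2.94],[0,0,0],6],[[-1.13,0.2,2.94],[0,0,0],6],[[-1.13,0.2,2.94],[0,0,0],6],[[-1.13,0.2,2.94],[0,0,0],6],[[-1.13,0.2,2.94],[0,0,0],6]]'
python3 -c "
from h import *
to([.510,-.239,.17])"
```

```text
t 0.1 tcp [ 0.2509 -0.5168  0.2304] F [ 0.1 -0.  -0.1] T [0.02 0.03 0.03] open 1.001 q [-1.33  0.18  1.61 -0.    1.35 -0.21]
Rtool
 [[ 0.437 -0.     0.9  ]
 [-0.9    0.002  0.437]
 [-0.002 -1.     0.   ]] 
shift cm [-13.68   3.08  35.44]
time_s: 1.1
eef_pos: [0.5141, -0.2321, 0.2006]
eef_rot: [0.598, -0.596, 0.382, -0.376]
wrist_force: [0.7, -1.3, -0.4]
opening: 0.704
t 1.1 tcp [ 0.5141 -0.2321  0.2006] F [ 0.7 -1.3 -0.4] T [-0.03  0.03 -0.07] open 0.704 q [-0.64  0.19  1.66  0.    1.3   0.5 ]
Rtool
 [[ 0.425 -0.006  0.905]
 [-0.905  0.006  0.426]
 [-0.008 -1.    -0.003]] 
shift cm [ 0.47  3.05 -0.66]
```

```bash
python3 -m jog '[[[0.2,1,-0.3],[0,0,0],6],[[0.27,1,-0.36],[0,0,0],6],[[0,1,0],[0,0,0],6],[[0,0.5,0],[0,0,0],6],[[0,0,0],[0,0,0],6]]'
python3 - <<'E'
from h import *
to([.510,-.239,.1])
P=[]
for n in("top","side"):
    c=imaging.camera(n);o=ctrl.get_obs();p=c["K"]@(c["R"]@o["eef_pos"]+c["t"]);p=p[:2]/p[2];print(n,"tcp px",p,[ (a,b,ce.round(1)) for a,b,ce in blobs(c,"purple",100)[0]])
    x,y=int(p[0]),int(p[1]);f=c["frame"][max(0,y-75):,max(0,x-100):][:150,:200]
    P.append(cv2.resize(f,(400,300),interpolation=2))
cv2.imwrite("pics/near1.png",cv2.convertScaleAbs(np.hstack(P)[...,::-1],alpha=1.6))
E
```

```text
time_s: 1.52
eef_pos: [0.5114, -0.2339, 0.1607]
eef_rot: [0.6, -0.597, 0.381, -0.373]
wrist_force: [-0.4, -0.2, -0.5]
opening: 0.7
t 1.5167 tcp [ 0.5114 -0.2339  0.1607] F [-0.4 -0.2 -0.5] T [ 0.01 -0.01  0.01] open 0.7 q [-0.64  0.23  1.69  0.    1.23  0.48]
Rtool
 [[ 0.432 -0.008  0.902]
 [-0.902  0.009  0.432]
 [-0.012 -1.    -0.003]] 
shift cm [ 0.47  6.07 -0.33]
top tcp px [401.80635117 238.38023746] [(np.int32(143), array([482, 276,  15,  13], dtype=int32), array([489.4, 281.9]))]
side tcp px [369.41824678 157.02888862] []
```

View pics/near1.png

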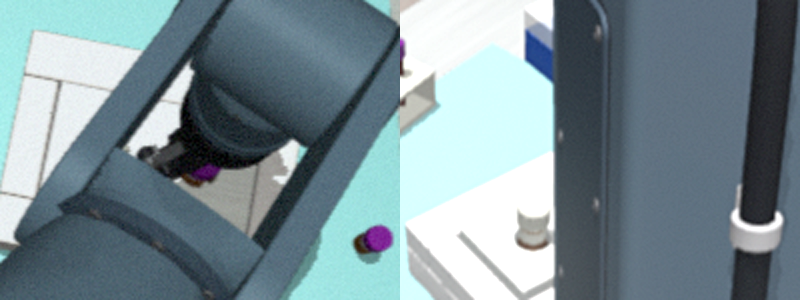

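The arm hides the cap in both views. Only its edge shows, right and below the fingers at about (208,172) in the crop, which agrees with the remaining +x correction. I'll correct and descend.

```bash
python3 -m jog '[[[0.3,0,-0.2],[0,0,0],6],[[0.25,0,-0.15],[0,0,0],6],[[0.1,0,-0.1],[0,0,0],6],[[0,0,0],[0,0,0],6]]'
python3 -c "
from h import *
to([.510,-.240,.099])"
```

```text
time_s: 1.95
eef_pos: [0.5104, -0.2455, 0.1638]
eef_rot: [0.599, -0.597, 0.38, -0.375]
wrist_force: [-0.4, 0.0, -0.2]
opening: 0.702
t 1.95 tcp [ 0.5104 -0.2455  0.1638] F [-0.4  0.  -0.2] T [0.02 0.03 0.03] open 0.702 q [-0.66  0.24  1.69  0.    1.23  0.47]
Rtool
 [[ 0.429 -0.005  0.903]
 [-0.903  0.006  0.429]
 [-0.008 -1.    -0.001]] 
shift cm [-0.47  6.48  0.21]
```

```bash
for i in 1 2 3; do python3 -m jog '[[[0,0,0],[0,0,0],6]]' | head -2; done
python3 -m jog '[[[-0.4,0,0.2],[0,0,0],6]]' | head -2;python3 -m jog '[[[0,0,0],[0,0,0],6]]' | head -2;python3 -m jog '[[[0,0,0],[0,0,0],6]]' | head -2
```

```text
time_s: 2.03
eef_pos: [0.5105, -0.2461, 0.1642]
time_s: 2.12
eef_pos: [0.5106, -0.2463, 0.1646]
time_s: 2.2
eef_pos: [0.5107, -0.2464, 0.1648]
time_s: 2.28
eef_pos: [0.5109, -0.2424, 0.165]
time_s: 2.37
eef_pos: [0.5109, -0.2416, 0.165]
time_s: 2.45
eef_pos: [0.5109, -0.2412, 0.165]
```

```bash
python3 -m jog '[[[0,1.1,0],[0,0,0],6],[[0,1.1,0],[0,0,0],6],[[0,1.1,0],[0,0,0],6],[[0,1.1,0],[0,0,0],6],[[0,0.8,0],[0,0,0],6],[[0,0.4,0],[0,0,0],6],[[0,0.2,0],[0,0,0],6],[[0,0,0],[0,0,0],6],[[0,0,0],[0,0,0],6]]'
python3 -c "
from h import *
to([.510,-.240,.099])"
```

```text
time_s: 3.2
eef_pos: [0.5092, -0.2392, 0.0978]
eef_rot: [0.599, -0.596, 0.382, -0.374]
wrist_force: [0.5, -0.9, 0.2]
opening: 0.704
t 3.2 tcp [ 0.5092 -0.2392  0.0978] F [ 0.5 -0.9  0.2] T [ 0.03 -0.02  0.  ] open 0.704 q [-0.65  0.32  1.73  0.    1.1   0.47]
Rtool
 [[ 0.429 -0.007  0.903]
 [-0.903  0.009  0.429]
 [-0.011 -1.    -0.003]] 
shift cm [ 0.1  -0.12  0.04]
```

```bash
python3 -m jog '[[[0.1,0,0],[0,0,0],2],[[0,0,0],[0,0,0],2],[[0,0,0],[0,0,0],2],[[0,0,0],[0,0,0],2],[[0,0,0],[0,0,0],2],[[0,0,0],[0,0,0],2],[[0,0,0],[0,0,0],2],[[0,0,0],[0,0,0],2]]'
python3 -c "
from h import *
to([.510,-.240,.099])"
```

```text
time_s: 3.87
eef_pos: [0.5104, -0.241, 0.099]
eef_rot: [0.599, -0.597, 0.381, -0.375]
wrist_force: [0.9, -0.3, -2.4]
opening: 0.354
t 3.8667 tcp [ 0.5104 -0.241   0.099 ] F [ 0.9 -0.3 -2.4] T [-0.14 -0.09  0.01] open 0.354 q [-0.65  0.32  1.73  0.    1.1   0.47]
Rtool
 [[ 0.429 -0.005  0.903]
 [-0.903  0.007  0.429]
 [-0.008 -1.    -0.002]] 
shift cm [-0.11  0.    0.01]
```

```bash
python3 -m jog '[[[0,0,0],[0,0.1,0],2],[[0,0,0],[0,0.1,0],2],[[0,-0.02,0],[0,0.1,0],2],[[0,-0.03,0],[0,0.1,0],2],[[0,-0.03,0],[0,0.1,0],2],[[0,-0.03,0],[0,0.1,0],2]]'
python3 -c "
from h import *
to([.510,-.240,.099])"
```

```text
time_s: 4.37
eef_pos: [0.5095, -0.2399, 0.0995]
eef_rot: [0.453, -0.454, 0.546, -0.538]
wrist_force: [0.6, -0.7, -3.8]
opening: 0.356
t 4.3667 tcp [ 0.5095 -0.2399  0.0995] F [ 0.6 -0.7 -3.8] T [-0.06 -0.11  0.27] open 0.356 q [-0.65  0.32  1.73  0.    1.11  1.1 ]
Rtool
 [[-0.177 -0.008  0.984]
 [-0.984  0.008 -0.177]
 [-0.007 -1.    -0.009]] 
shift cm [0.01 0.05 0.05]
```

```bash
python3 -m jog '[[[0,0,0],[0,-0.11,0],2],[[0,0,0],[0,-0.11,0],2],[[0,-0.03,0],[0,-0.11,0],2],[[0,-0.03,0],[0,-0.11,0],2],[[0,-0.03,0],[0,-0.11,0],2],[[0,-0.03,0],[0,-0.11,0],2],[[0,-0.03,0],[0,-0.11,0],2],[[0,-0.03,0],[0,-0.11,0],2],[[0,-0.03,0],[0,-0.11,0],2],[[0,-0.03,0],[0,-0.11,0],2],[[0,-0.03,0],[0,-0.11,0],2],[[0,0,0],[0,-0.11,0],2]]'
python3 -c "
from h import *
to([.510,-.240,.099])"
```

```text
time_s: 5.37
eef_pos: [0.5109, -0.2414, 0.101]
eef_rot: [0.696, -0.692, 0.138, -0.135]
wrist_force: [0.7, -0.9, -1.7]
opening: 0.351
t 5.3667 tcp [ 0.5109 -0.2414  0.101 ] F [ 0.7 -0.9 -1.7] T [-0.13 -0.15 -0.29] open 0.351 q [-0.65  0.31  1.73  0.    1.1  -0.27]
Rtool
 [[ 0.926 -0.003  0.378]
 [-0.378  0.006  0.926]
 [-0.005 -1.     0.005]] 
shift cm [-0.14  0.2   0.1 ]
```

```bash
python3 -m jog '[[[0,0,0],[0,0.12,0],2],[[0,0,0],[0,0.12,0],2],[[0,-0.03,0],[0,0.12,0],2],[[0,-0.04,0],[0,0.12,0],2],[[0,-0.04,0],[0,0.12,0],2],[[0,-0.04,0],[0,0.12,0],2],[[0,-0.04,0],[0,0.12,0],2],[[0,-0.04,0],[0,0.12,0],2],[[0,-0.04,0],[0,0.12,0],2],[[0,-0.04,0],[0,0.12,0],2],[[0,-0.04,0],[0,0.12,0],2],[[0,0,0],[0,0.12,0],2]]'
python3 - <<'E'
from h import *
to([.510,-.240,.099])
# block lift check: depth-derived height on the block top in the top view vs start
c=imaging.camera("top");c0=dict(np.load("pics/top0.npz"))
q=np.where((abs(c["depth"]-c0["depth"])<.02)&(c["depth"]>0)&(c0["depth"]>0),c["depth"]-c0["depth"],np.nan)
print("block ddepth mm",1e3*np.nanmedian(q[205:250,325:345]),"heater",1e3*np.nanmedian(q[265:285,305:345]),np.isfinite(q[205:250,325:345]).mean())
cv2.imwrite("pics/tw1.png",cv2.convertScaleAbs(cv2.resize(c["frame"][175:320,285:505],None,fx=3.5,fy=3.5,interpolation=2)[...,::-1],alpha=1.6))
E
```

```text
time_s: 6.37
eef_pos: [0.5097, -0.24, 0.1024]
eef_rot: [0.421, -0.421, 0.572, -0.565]
wrist_force: [1.5, 0.1, -0.5]
opening: 0.356
t 6.3667 tcp [ 0.5097 -0.24    0.1024] F [ 1.5  0.1 -0.5] T [ 0.02 -0.31  0.3 ] open 0.356 q [-0.65  0.31  1.73  0.    1.11  1.21]
Rtool
 [[-0.291 -0.006  0.957]
 [-0.957  0.008 -0.291]
 [-0.005 -1.    -0.008]] 
shift cm [-0.01  0.34  0.03]
block ddepth mm -0.20200014 heater -0.092983246 0.9311111111111111
```

View pics/tw1.png

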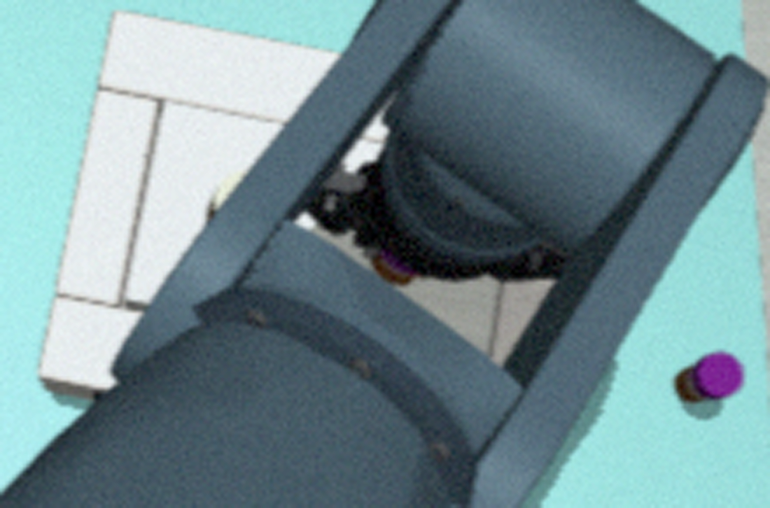

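The picture shows the block still seated (depth change about 0.1 mm relative to the heater), with the vial held at about (395,265). I'll raise the climb rate slightly.

```bash
python3 -m jog '[[[0,0,0],[0,-0.12,0],2],[[0,0,0],[0,-0.12,0],2],[[0,-0.04,0],[0,-0.12,0],2],[[0,-0.06,0],[0,-0.12,0],2],[[0,-0.06,0],[0,-0.12,0],2],[[0,-0.06,0],[0,-0.12,0],2],[[0,-0.06,0],[0,-0.12,0],2],[[0,-0.06,0],[0,-0.12,0],2],[[0,-0.06,0],[0,-0.12,0],2],[[0,-0.06,0],[0,-0.12,0],2],[[0,-0.04,0],[0,-0.12,0],2],[[0,0,0],[0,-0.12,0],2]]'
python3 -m jog '[[[0,0,0],[0,0.12,0],2],[[0,0,0],[0,0.12,0],2],[[0,-0.04,0],[0,0.12,0],2],[[0,-0.06,0],[0,0.12,0],2],[[0,-0.06,0],[0,0.12,0],2],[[0,-0.06,0],[0,0.12,0],2],[[0,-0.06,0],[0,0.12,0],2],[[0,-0.06,0],[0,0.12,0],2],[[0,-0.06,0],[0,0.12,0],2],[[0,-0.06,0],[0,0.12,0],2],[[0,-0.04,0],[0,0.12,0],2],[[0,0,0],[0,0.12,0],2]]'
cat > b.py <<'E'
from h import *
to([.510,-.240,.099])
c=imaging.camera("top");c0=dict(np.load("pics/top0.npz"))
q=np.where((abs(c["depth"]-c0["depth"])<.02)&(c["depth"]>0)&(c0["depth"]>0),c["depth"]-c0["depth"],np.nan)
print("block ddepth mm",1e3*np.nanmedian(q[205:250,325:345]),"heater",1e3*np.nanmedian(q[265:285,305:345]),np.isfinite(q[205:250,325:345]).mean())
E
python3 b.py
```

```text
time_s: 7.42
eef_pos: [0.5106, -0.2416, 0.1046]
eef_rot: [0.697, -0.693, 0.133, -0.131]
wrist_force: [2.1, -0.4, -1.6]
opening: 0.355
time_s: 8.42
eef_pos: [0.5094, -0.24, 0.1063]
eef_rot: [0.435, -0.434, 0.562, -0.554]
wrist_force: [1.6, 0.8, -1.0]
opening: 0.356
t 8.4167 tcp [ 0.5094 -0.24    0.1063] F [ 1.6  0.8 -1. ] T [ 0.05 -0.35  0.26] open 0.356 q [-0.65  0.3   1.73  0.    1.12  1.16]
Rtool
 [[-0.246 -0.006  0.969]
 [-0.969  0.009 -0.246]
 [-0.007 -1.    -0.008]] 
shift cm [-0.01  0.73  0.06]
block ddepth mm -0.00756979 heater 0.034332275 0.94
```

```bash
python3 -m jog '[[[0,0,0],[0,-0.12,0],2],[[0,0,0],[0,-0.12,0],2],[[0,-0.05,0],[0,-0.12,0],2],[[0,-0.08,0],[0,-0.12,0],2],[[0,-0.08,0],[0,-0.12,0],2],[[0,-0.08,0],[0,-0.12,0],2],[[0,-0.08,0],[0,-0.12,0],2],[[0,-0.08,0],[0,-0.12,0],2],[[0,-0.08,0],[0,-0.12,0],2],[[0,-0.08,0],[0,-0.12,0],2],[[0,-0.04,0],[0,-0.12,0],2],[[0,0,0],[0,-0.12,0],2]]'
python3 -m jog '[[[0,0,0],[0,0.12,0],2],[[0,0,0],[0,0.12,0],2],[[0,-0.05,0],[0,0.12,0],2],[[0,-0.08,0],[0,0.12,0],2],[[0,-0.08,0],[0,0.12,0],2],[[0,-0.08,0],[0,0.12,0],2],[[0,-0.08,0],[0,0.12,0],2],[[0,-0.08,0],[0,0.12,0],2],[[0,-0.08,0],[0,0.12,0],2],[[0,-0.08,0],[0,0.12,0],2],[[0,-0.04,0],[0,0.12,0],2],[[0,0,0],[0,0.12,0],2]]'
python3 b.py
```

```text
time_s: 9.47
eef_pos: [0.5104, -0.242, 0.1088]
eef_rot: [0.7, -0.695, 0.115, -0.113]
wrist_force: [0.9, -0.9, -1.3]
opening: 0.35
time_s: 10.47
eef_pos: [0.5091, -0.2403, 0.111]
eef_rot: [0.457, -0.455, 0.544, -0.537]
wrist_force: [1.3, 0.1, -0.9]
opening: 0.357
t 10.4667 tcp [ 0.5091 -0.2403  0.111 ] F [ 1.3  0.1 -0.9] T [ 0.02 -0.29  0.28] open 0.357 q [-0.66  0.3   1.73  0.01  1.13  1.08]
Rtool
 [[-0.168 -0.004  0.986]
 [-0.986  0.01  -0.168]
 [-0.009 -1.    -0.006]] 
shift cm [-0.03  1.2   0.09]
block ddepth mm 0.094115734 heater 0.12278557 0.94
```

```bash
python3 -m jog '[[[0,0,0],[0,-0.12,0],2],[[0,0,0],[0,-0.12,0],2],[[0,-0.05,0],[0,-0.12,0],2],[[0,-0.08,0],[0,-0.12,0],2],[[0,-0.08,0],[0,-0.12,0],2],[[0,-0.08,0],[0,-0.12,0],2],[[0,-0.08,0],[0,-0.12,0],2],[[0,-0.08,0],[0,-0.12,0],2],[[0,-0.08,0],[0,-0.12,0],2],[[0,-0.08,0],[0,-0.12,0],2],[[0,-0.04,0],[0,-0.12,0],2],[[0,0,0],[0,-0.12,0],2]]'
python3 -m jog '[[[0,0,0],[0,0.12,0],2],[[0,0,0],[0,0.12,0],2],[[0,-0.05,0],[0,0.12,0],2],[[0,-0.08,0],[0,0.12,0],2],[[0,-0.08,0],[0,0.12,0],2],[[0,-0.08,0],[0,0.12,0],2],[[0,-0.08,0],[0,0.12,0],2],[[0,-0.08,0],[0,0.12,0],2],[[0,-0.08,0],[0,0.12,0],2],[[0,-0.08,0],[0,0.12,0],2],[[0,-0.04,0],[0,0.12,0],2],[[0,0,0],[0,0.12,0],2]]'
python3 b.py
```

```text
time_s: 11.52
eef_pos: [0.5105, -0.2423, 0.1138]
eef_rot: [0.705, -0.699, 0.084, -0.085]
wrist_force: [1.4, -0.4, -1.6]
opening: 0.354
time_s: 12.52
eef_pos: [0.509, -0.2406, 0.1161]
eef_rot: [0.486, -0.482, 0.519, -0.512]
wrist_force: [2.3, 1.9, -1.0]
opening: 0.36
t 12.5167 tcp [ 0.509  -0.2406  0.1161] F [ 2.3  1.9 -1. ] T [ 0.33 -0.42  0.15] open 0.36 q [-0.66  0.29  1.73  0.01  1.14  0.97]
Rtool
 [[-0.063 -0.002  0.998]
 [-0.998  0.012 -0.063]
 [-0.012 -1.    -0.003]] 
shift cm [-0.05  1.71  0.1 ]
block ddepth mm -0.033199787 heater -0.10406971 0.96
```

```bash
python3 -m jog '[[[0,0,0],[0,-0.12,0],2],[[0,0,0],[0,-0.12,0],2],[[0,-0.05,0],[0,-0.12,0],2],[[0,-0.08,0],[0,-0.12,0],2],[[0,-0.08,0],[0,-0.12,0],2],[[0,-0.08,0],[0,-0.12,0],2],[[0,-0.08,0],[0,-0.12,0],2],[[0,-0.08,0],[0,-0.12,0],2],[[0,-0.08,0],[0,-0.12,0],2],[[0,-0.08,0],[0,-0.12,0],2],[[0,-0.04,0],[0,-0.12,0],2],[[0,0,0],[0,-0.12,0],2]]'
python3 -m jog '[[[0,0,0],[0,0.12,0],2],[[0,0,0],[0,0.12,0],2],[[0,-0.05,0],[0,0.12,0],2],[[0,-0.08,0],[0,0.12,0],2],[[0,-0.08,0],[0,0.12,0],2],[[0,-0.08,0],[0,0.12,0],2],[[0,-0.08,0],[0,0.12,0],2],[[0,-0.08,0],[0,0.12,0],2],[[0,-0.08,0],[0,0.12,0],2],[[0,-0.08,0],[0,0.12,0],2],[[0,-0.04,0],[0,0.12,0],2],[[0,0,0],[0,0.12,0],2]]'
python3 b.py
```

```text
time_s: 13.57
eef_pos: [0.5099, -0.243, 0.1221]
eef_rot: [0.709, -0.703, 0.046, -0.047]
wrist_force: [0.2, -0.7, -0.6]
opening: 0.362
time_s: 14.57
eef_pos: [0.5089, -0.2452, 0.1329]
eef_rot: [0.516, -0.513, 0.486, -0.484]
wrist_force: [-1.0, -0.2, 0.4]
opening: 0.358
t 14.5667 tcp [ 0.5089 -0.2452  0.1329] F [-1.  -0.2  0.4] T [-0.03  0.01 -0.03] open 0.358 q [-0.66  0.27  1.72  0.    1.16  0.85]
Rtool
 [[ 0.059  0.     0.998]
 [-0.998  0.005  0.059]
 [-0.005 -1.     0.001]] 
shift cm [-0.5   3.39  0.14]
block ddepth mm -0.06258488 heater 0.21833181 0.9655555555555555
```

```bash
python3 -m jog '[[[0,0,0],[0,-0.12,0],2],[[0,0,0],[0,-0.12,0],2],[[0,-0.05,0],[0,-0.12,0],2],[[0,-0.08,0],[0,-0.12,0],2],[[0,-0.08,0],[0,-0.12,0],2],[[0,-0.08,0],[0,-0.12,0],2],[[0,-0.08,0],[0,-0.12,0],2],[[0,-0.08,0],[0,-0.12,0],2],[[0,-0.08,0],[0,-0.12,0],2],[[0,-0.08,0],[0,-0.12,0],2],[[0,-0.04,0],[0,-0.12,0],2],[[0,0,0],[0,-0.12,0],2]]'
python3 - <<'E'
exec(open("b.py").read())
cv2.imwrite("pics/tw2.png",cv2.convertScaleAbs(cv2.resize(c["frame"][175:320,285:505],None,fx=3.5,fy=3.5,interpolation=2)[...,::-1],alpha=1.6))
E
```

```text
time_s: 15.62
eef_pos: [0.5079, -0.2468, 0.1425]
eef_rot: [0.708, -0.706, 0.003, -0.002]
wrist_force: [-0.6, 0.1, 0.2]
opening: 0.353
t 15.6167 tcp [ 0.5079 -0.2468  0.1425] F [-0.6  0.1  0.2] T [ 0.01 -0.01  0.04] open 0.353 q [-0.66  0.25  1.71  0.    1.18 -0.66]
Rtool
 [[ 1.    -0.001  0.008]
 [-0.008  0.002  1.   ]
 [-0.001 -1.     0.002]] 
shift cm [0.21 4.35 0.67]
block ddepth mm -0.0078082085 heater 0.20390749 0.9711111111111111
```

View pics/tw2.png

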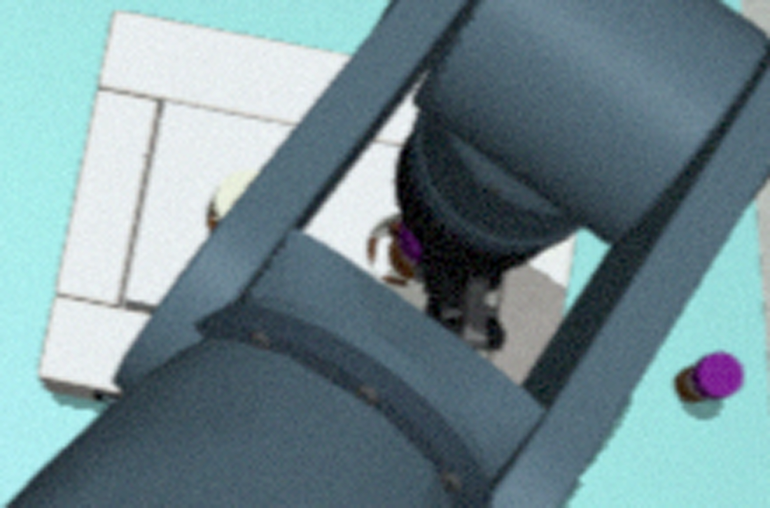

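The well is empty beside the vial at about (385,245) in the crop. The vial, (405,250), is in the fingers, and the block and white vial are still down. Next: lift, carry to the plate, and check there.

```bash
python3 -m jog '[[[0,-0.6,0],[0,0,0],2],[[0,-1.2,0],[0,0,0],2],[[0,-1.2,0],[0,0,0],2],[[0,-1.2,0],[0,0,0],2],[[0,-1.2,0],[0,0,0],2],[[0,-1,0],[0,0,0],2],[[0,-0.5,0],[0,0,0],2],[[0,0,0],[0,0,0],2]]'
python3 -m jog '[[[0.3,0,1.5],[0,0,0],2],[[0.5,0,2.5],[0,0,0],2],[[0.5,0,3],[0,0,0],2],[[0.5,0,3],[0,0,0],2],[[0.5,0,3],[0,0,0],2],[[0.5,0,3],[0,0,0],2],[[0.5,0,3],[0,0,0],2],[[0.5,0,3],[0,0,0],2],[[0.5,0,3],[0,0,0],2],[[0.5,0,3],[0,0,0],2],[[0.5,0,3],[0,0,0],2],[[0.5,0,3],[0,0,0],2]]'
python3 -c "
from h import *
to([.587,.211,.12])"
```

```text
time_s: 16.33
eef_pos: [0.5086, -0.2478, 0.2223]
eef_rot: [-0.707, 0.707, 0.003, -0.002]
wrist_force: [0.1, -0.3, -0.7]
opening: 0.361
time_s: 17.33
eef_pos: [0.5616, 0.1105, 0.217]
eef_rot: [0.708, -0.707, 0.003, 0.001]
wrist_force: [0.5, 0.5, -0.3]
opening: 0.353
t 17.3333 tcp [0.5616 0.1105 0.217 ] F [ 0.5  0.5 -0.3] T [0.04 0.03 0.02] open 0.353 q [-0.01  0.19  1.62  0.    1.33 -0.01]
Rtool
 [[ 1.    -0.006  0.003]
 [-0.003  0.001  1.   ]
 [-0.006 -1.     0.001]] 
shift cm [ 2.57  9.7  10.04]
```

```bash
python3 -m jog '[[[0.5,0.5,2.5],[0,0,0],2],[[0.5,0.8,2.5],[0,0,0],2],[[0.5,1,2],[0,0,0],2],[[0.5,1.2,1.5],[0,0,0],2],[[0.3,1.2,0.8],[0,0,0],2],[[0.2,1.2,0.3],[0,0,0],2],[[0,1,0],[0,0,0],2],[[0,0.6,0],[0,0,0],2],[[0,0.3,0],[0,0,0],2],[[0,0,0],[0,0,0],2],[[0,0,0],[0,0,0],2]]'
python3 - <<'E'
from h import *
to([.587,.211,.08])
P=[]
o=ctrl.get_obs()
for n in("top","side"):
    c=imaging.camera(n);np.savez(f"pics/{n}1.npz",**c);p=c["K"]@(c["R"]@(o["eef_pos"]+[0,0,-.046])+c["t"]);p=p[:2]/p[2]
    print(n,"underside px expected",p)
    x,y=int(p[0]),int(p[1]);y0,x0=max(0,y-100),max(0,x-100);print("crop origin",x0,y0)
    P.append(cv2.resize(c["frame"][y0:y0+150,x0:x0+200],(400,300),interpolation=2))
cv2.imwrite("pics/pl1.png",cv2.convertScaleAbs(np.hstack(P)[...,::-1],alpha=1.6))
E
```

```text
time_s: 18.25
eef_pos: [0.5782, 0.2238, 0.1294]
eef_rot: [0.708, -0.706, 0.004, 0.008]
wrist_force: [-0.2, -0.4, -0.4]
opening: 0.355
t 18.25 tcp [0.5782 0.2238 0.1294] F [-0.2 -0.4 -0.4] T [-0.01 -0.04 -0.02] open 0.355 q [0.18 0.39 1.56 0.01 1.21 0.17]
Rtool
 [[ 1.    -0.017 -0.007]
 [ 0.007  0.003  1.   ]
 [-0.017 -1.     0.003]] 
shift cm [ 0.95  4.92 -1.3 ]
top underside px expected [142.20642137 214.47917939]
crop origin 42 114
side underside px expected [168.6592737 306.3679714]
crop origin 68 206
```

View pics/pl1.png

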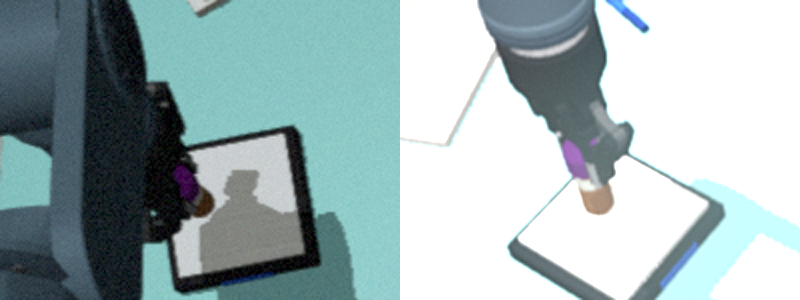

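The top crop shows the vial's foot at about (200,208), i.e. image (142,218); the side crop shows it at (600,213), i.e. image (168,312). Both agree with the predicted underside within a few pixels, so the vial hasn't slipped or tilted noticeably. The plate's bare top is in clear view, and the vial stands about 15 mm off its centre, as the state says. I'll correct that and lower.

```bash
python3 -m jog '[[[0.4,0.3,-0.5],[0,0,-0.006],2],[[0.4,0.5,-0.5],[0,0,-0.006],2],[[0.15,0.7,-0.3],[0,0,0],2],[[0,0.7,0],[0,0,0],2],[[0,0.5,0],[0,0,0],2],[[0,0.2,0],[0,0,0],2],[[0,0,0],[0,0,0],2],[[0,0,0],[0,0,0],2]]'
python3 - <<'E'
from h import *
to([.587,.211,.078])
# check of plate centre in the side view at the start
c=dict(np.load("pics/side0.npz"));h=cv2.cvtColor(c["frame"],cv2.COLOR_RGB2HSV)
m=cv2.inRange(h,(0,0,110),(180,35,255));mm=np.zeros_like(m);mm[270:372,115:235]=m[270:372,115:235]
k=max(cv2.findContours(mm,0,2)[0],key=cv2.contourArea)
a=cv2.approxPolyDP(k,8,True)[:,0];P=np.array([ray(c,*p,.03)[:2] for p in a]);print(a.tolist(),P.round(3).tolist(),P.mean(0))
E
```

```text
time_s: 19.02
eef_pos: [0.5909, 0.2079, 0.0996]
eef_rot: [0.708, -0.706, -0.002, 0.001]
wrist_force: [0.5, 0.2, -0.6]
opening: 0.358
t 19.0167 tcp [0.5909 0.2079 0.0996] F [ 0.5  0.2 -0.6] T [-0.01 -0.02 -0.04] open 0.358 q [0.15 0.43 1.57 0.   1.14 0.14]
Rtool
 [[ 1.     0.001 -0.004]
 [ 0.004  0.003  1.   ]
 [ 0.001 -1.     0.003]] 
shift cm [-0.39  2.16  0.3 ]
[[171, 279], [127, 325], [180, 356], [221, 306]] [[0.659, 0.165], [0.637, 0.282], [0.519, 0.259], [0.544, 0.142]] [0.58980922 0.21198368]
```

Both views put the plate centre at about (0.588, 0.211). I'll lower slowly.

```bash
python3 -m jog '[[[-0.25,0.3,0.25],[0,0,0],2],[[0,0.4,0],[0,0,0],2],[[0,0.4,0],[0,0,0],2],[[0,0.2,0],[0,0,0],2],[[0,0.1,0],[0,0,0],2],[[0,0.0,0],[0,0,0],2],[[0,0,0],[0,0,0],2]]'
python3 -c "
from h import *
to([.588,.211,.076])"
```

```text
time_s: 19.6
eef_pos: [0.5879, 0.2117, 0.0844]
eef_rot: [0.708, -0.706, -0.002, 0.001]
wrist_force: [0.1, -0.1, -0.4]
opening: 0.353
t 19.6 tcp [0.5879 0.2117 0.0844] F [ 0.1 -0.1 -0.4] T [ 0.02  0.08 -0.02] open 0.353 q [0.15 0.45 1.58 0.   1.11 0.15]
Rtool
 [[ 1.     0.001 -0.005]
 [ 0.005  0.003  1.   ]
 [ 0.001 -1.     0.003]] 
shift cm [ 0.01  0.84 -0.08]
```

```bash
python3 -m jog '[[[0,0.15,0],[0,0,0],2],[[0,0.15,0],[0,0,0],2],[[0,0.15,0],[0,0,0],2],[[0,0.1,0],[0,0,0],2],[[0,0,0],[0,0,0],2]]' | sed -n 2,5p
for i in 1 2 3 4 5 6; do python3 -m jog '[[[0,0.08,0],[0,0,0],2],[[0,0.0,0],[0,0,0],2]]' | sed -n '2p;4p'; done
```

```text
eef_pos: [0.5884, 0.2117, 0.0789]
eef_rot: [0.708, -0.706, -0.003, 0.001]
wrist_force: [0.3, -0.7, -0.1]
opening: 0.355
eef_pos: [0.5886, 0.2117, 0.0782]
wrist_force: [-0.1, -0.4, -0.7]
eef_pos: [0.589, 0.2119, 0.0782]
wrist_force: [-0.1, 0.9, -0.2]
eef_pos: [0.5894, 0.212, 0.0782]
wrist_force: [-0.3, 0.3, -0.3]
eef_pos: [0.5896, 0.2122, 0.0781]
wrist_force: [0.3, -0.3, -0.3]
eef_pos: [0.5899, 0.2124, 0.0781]
wrist_force: [0.4, -0.7, -0.8]
eef_pos: [0.5901, 0.2125, 0.0781]
wrist_force: [0.4, 0.6, -0.0]
```

```bash
for i in 1 2; do python3 -m jog '[[[0,0.15,0],[0,0,0],2]]' | sed -n '2p;4p'; done
python3 - <<'E'
from h import *
to([.588,.211,.076])
P=[]
o=ctrl.get_obs()
for n in("top","side"):
    c=imaging.camera(n)
    for z in (.03,.088): 
        p=c["K"]@(c["R"]@np.array([*o["eef_pos"][:2],z])+c["t"]);print(n,z,p[:2]/p[2])
        if z==.03: x,y=(p[:2]/p[2]).astype(int)
    y0,x0=max(0,y-60),max(0,x-50);print("crop origin",x0,y0)
    P.append(cv2.resize(c["frame"][y0:y0+90,x0:x0+100],(400,360),interpolation=2))
cv2.imwrite("pics/pl2.png",cv2.convertScaleAbs(np.hstack(P)[...,::-1],alpha=1.3))
E
```

```text
eef_pos: [0.5905, 0.2126, 0.0779]
wrist_force: [-6.8, -0.8, 20.5]
eef_pos: [0.5905, 0.2128, 0.0779]
wrist_force: [-7.1, -2.0, 15.9]
t 21.1833 tcp [0.5905 0.2128 0.0779] F [-7.1 -2.  15.9] T [-0.2   1.7   0.03] open 0.356 q [0.16 0.46 1.58 0.   1.09 0.15]
Rtool
 [[ 1.     0.007 -0.006]
 [ 0.006  0.005  1.   ]
 [ 0.007 -1.     0.005]] 
shift cm [-0.26  0.18 -0.18]
top 0.03 [156.58718455 214.27063716]
top 0.088 [147.74483926 207.17255579]
crop origin 106 154
side 0.03 [174.31692406 315.54969382]
side 0.088 [168.65917242 296.92869417]
crop origin 124 255
```

View pics/pl2.png

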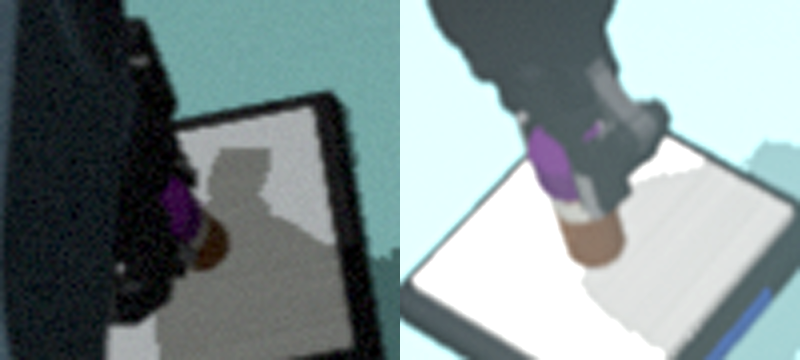

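The crops show the foot on the plate, at about (205,265) left and (597,262) right. The 16–20 N reading confirms contact. I'll relax the force, then open.

```bash
python3 -m jog '[[[0,0,0],[0,0,0],2],[[0,0,0],[0,0,0],2],[[0,0,0],[0,0,0],2]]'
python3 -m jog '[[[0,0,0],[0,0,0],3.3],[[0,0,0],[0,0,0],4],[[0,0,0],[0,0,0],5],[[0,0,0],[0,0,0],6],[[0,0,0],[0,0,0],6.5],[[0,0,0],[0,0,0],6.5],[[0,0,0],[0,0,0],6.5],[[0,0,0],[0,0,0],6.5]]'
python3 -c "
from h import *
to([.588,.211,.2])"
```

```text
time_s: 21.53
eef_pos: [0.5907, 0.2128, 0.0781]
eef_rot: [0.709, -0.705, -0.005, -0.001]
wrist_force: [-1.4, -0.2, 4.3]
opening: 0.357
time_s: 22.2
eef_pos: [0.5898, 0.2124, 0.0756]
eef_rot: [0.709, -0.706, -0.004, 0.0]
wrist_force: [0.2, -0.4, 0.1]
opening: 0.761
t 22.2 tcp [0.5898 0.2124 0.0756] F [ 0.2 -0.4  0.1] T [-0.    0.04  0.  ] open 0.761 q [0.15 0.46 1.58 0.   1.09 0.15]
Rtool
 [[ 1.     0.005 -0.006]
 [ 0.005  0.004  1.   ]
 [ 0.005 -1.     0.004]] 
shift cm [ -0.12 -12.45  -0.08]
```

Straight up, then away to the right at height to clear the view.

```bash
python3 -m jog '[[[0,-0.5,0],[0,0,0],6.5],[[0,-1,0],[0,0,0],6.5],[[0,-1.5,0],[0,0,0],6.5],[[0,-1.5,0],[0,0,0],6.5],[[0,-1.5,0],[0,0,0],6.5],[[0,-2,0],[0,0,0],6.5],[[0,-2,0],[0,0,0],6.5],[[0,-2,0],[0,0,0],6.5],[[0,-1.5,0],[0,0,0],6.5],[[0,-1,0],[0,0,0],6.5],[[0,0,0],[0,0,0],6.5]]'
python3 -m jog '[[[-1,0,-2],[0,0,0],6.5],[[-1,0,-3],[0,0,0],6.5],[[-1.5,0,-3],[0,0,0],6.5],[[-1.5,0,-3],[0,0,0],6.5],[[-1.5,0,-3],[0,0,0],6.5],[[-1.5,0,-3],[0,0,0],6.5],[[-1.5,0,-3],[0,0,0],6.5],[[-1,0,-2],[0,0,0],6.5],[[0,0,0],[0,0,0],6.5]]'
python3 - <<'E'
from h import *
to([.588,.211,.2])
P=[]
for n in("top","side"):
    c=imaging.camera(n);c0=dict(np.load(f"pics/{n}0.npz"))
    for a,b,ce in blobs(c,"purple",100)[0]: print(n,a,b,ce.round(1),ray(c,*ce,.103).round(4))
    if n=="top":
        q=c["depth"]-c0["depth"]
        print("block dd",1e3*np.median(q[205:250,325:345]),"white cap dd",1e3*np.median(q[230:238,352:359]))
    P.append(cv2.resize(c["frame"],(400,300),interpolation=cv2.INTER_AREA))
cv2.imwrite("pics/fin.png",cv2.convertScaleAbs(np.hstack(P)[...,::-1],alpha=1.3))
E
```

```text
time_s: 23.12
eef_pos: [0.5891, 0.2118, 0.2355]
eef_rot: [0.709, -0.705, -0.005, -0.001]
wrist_force: [0.6, 0.0, 0.9]
opening: 0.762
time_s: 23.87
eef_pos: [0.4789, -0.0148, 0.2294]
eef_rot: [0.709, -0.705, -0.007, 0.002]
wrist_force: [-0.1, -0.8, 0.0]
opening: 0.759
t 23.8667 tcp [ 0.4789 -0.0148  0.2294] F [-0.1 -0.8  0. ] T [0.07 0.05 0.01] open 0.759 q [-0.28 -0.04  1.85  0.01  1.33 -0.3 ]
Rtool
 [[ 1.     0.007 -0.012]
 [ 0.012  0.006  1.   ]
 [ 0.007 -1.     0.006]] 
shift cm [11.16  3.16 22.43]
top 288 [136 196  20  20] [145.1 205.6] [0.5898 0.2132 0.103 ]
top 139 [471 220  14  14] [477.5 226.3] [ 0.5412 -0.3778  0.103 ]
top 146 [482 276  15  13] [489.4 282. ] [ 0.442 -0.392  0.103]
block dd 0.0032186508 white cap dd 0.2798736
side 221 [156 283  18  16] [164.2 291.1] [0.5955 0.2151 0.103 ]
```

View pics/fin.png

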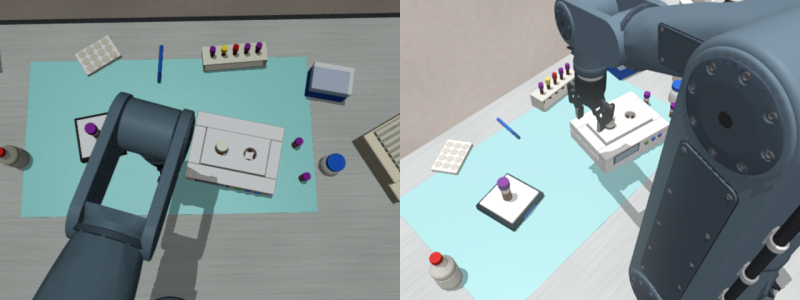

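The final view shows the vial upright on the middle of the plate, at (91,129) left and (505,190) right. The purple well is empty, and the white vial is still in its well with the block down.

```bash
python3 -c "
from bench import ctrl
print(ctrl.hand_in())"
```

```text
the job is handed in; nothing more can be done
None
```

The purple-capped vial is out of the block and standing upright near the middle of the chill plate, released. I handed the job in at about 24 s of the 64 s allowed.

- **Freeing it:** I gripped the vial by its cap and twisted it back and forth, about 1.2–1.5 rad per swing, gaining about 1.5–3 mm each time. After it came free I lifted it over the white-capped vial and carried it to the plate.
- **Setting it down:** It touched down with little force. A deliberate press to confirm contact then read about 20 N for a moment; I let that drop to about 4 N before opening the gripper.
- **Final checks:** The top view puts the cap at (0.590, 0.213), about 3 mm from the plate centre of (0.588, 0.211). The block's height changed by about 0.0 mm and the white cap's by 0.3 mm, which is noise level. The arm was clear of everything.
- **Disagreements:** The side camera puts the cap about 6 mm farther out in x than the top view does. Its cap outline is dominated by the cap's side face and I assumed one height for it, so I trusted the top view. The vial also touched the plate about 2 mm higher than predicted, which suggests it shifted that much in the grip.

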